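# Tip a column cap to show its tape, then hold it poised over its column

### The arm

A 6-joint arm with a two-finger parallel gripper is mounted at the origin on the work surface. World frame = base frame: x ahead of the robot, y to its left, z up, the work surface at z = 0. Lengths are in m, angles in rad, forces in N, time in s.
With the tool pointing down it reaches from about 0.3 to 0.775 m from the base axis. Payload 14.6 kg.
Tool frame: the origin (TCP) lies midway between the tips of the shut fingers; the grasp point (between the pads) lies 19 mm behind it; z points along the fingers, y is the line along which they close (so a half turn about z gives the same grasp; the last joint's range is limited). The gripper opens to 85 mm and grips with 20 to 120 N. Pads are 22 mm wide; open, the fingers measure 114 mm over their backs; the gripper's body (76 mm by 85 mm) begins 54 mm behind the grasp point. The pads swing forward as they close: fully open they stand 13 mm farther back than shut.
Start: joints at [-1.347, 0.3, 1.521, -0, 1.321, -0.067], TCP at [0.158, -0.527, 0.231] pointing down, gripper open.
Joint ranges: [-3.03, 3.03], [-0.79, 2.21], [0.23, 2.52], [-1.04, 4.18], [0, 3.07], [-2.55, 2.55]. Speed limits (rad/s): [2.22, 2.22, 2.57, 3.14, 3.14, 3.14].

### API

Orientations are given as a rotation vector (axis times angle).
In Python, from cell import r gives the robot as it stands.
- The arm moves only by the shell command python3 inch.py 'ROWS' [FORCE]. ROWS is a JSON list of rows, 1 to 5 of them, each of 7 numbers: dx, dy, dz in m, then a rotation vector rx, ry, rz in rad, then the opening from 0.0 (shut) to 1.0 (fully open); each row is the pose to reach, as a shift and turn from the pose commanded when the command began, along the tool's axes at that moment; what a row does not reach only later rows make up. A row lasts 1/10 s, in which the tool goes at most 0.05 m and 0.15 rad, less where a joint would pass 70% of its speed; a pose out of reach is approached as far as the arm can. The fingers move at their own pace and stop on an object; FORCE is the grip in N (left out, the last holds). Time passes only in rows, so rows that do not move let the fingers close. It prints the time, the measured TCP pose, the force, the opening and the grip force at its end.
- r.get_state(): the state, without advancing time (a new reading comes with each control period).
- r.snapshot(name): name is "scene" or "side" or "wrist"; returns the picture (420x560x3 uint8, blue, green, red); there is no depth.
- r.get_calibration(name): a dict with "camera_matrix" (3x3 intrinsics, pixels), "k1" (the pictures are not rectified: a ray, as slopes to the right and down, at radius r is drawn at 1 + k1 r^2 times it, then the intrinsics apply), "R" (3x3) and "t" (3): a world point X has camera coordinates R X + t. Camera axes: x right, y down, z forward; pixel columns grow to the right and rows downward; lengths in m; the calibration is good to about 2 mm. A picture is of the moment at which its call begins: read the wrist's pose just before it. get_calibration takes no time and is no camera call; for the wrist camera it gives the pose at the moment of the call.
- r.hand_in(): hands the job in; it is judged then, once.
The state is a dict: "t": time; "joint_pos": joint angles; "qvel": joint speeds; "joint_efforts": joint torques, N m; "tcp_pos": TCP position; "tool_rot": TCP orientation; "contact_force": force on the tool from outside, world axes, zero at the start; "wrist_torque": the same for the moment, N m; "width": opening from 0.0 (shut) to 1.0 (fully open); "grip_force": force on a finger pad.
Only numpy, scipy, OpenCV 4.12 (cv2) and the standard library are available. Lean on these libraries where they do the work, as an engineer would, in place of code of your own. Each camera call takes 0.05 s, during which the arm holds its last target. There are 200 camera calls.

### The job

Pick up the square steel column cap, tip it over by about 40 degrees in the air and keep it so for a second so that I can see the white mounting tape inside it, then bring it level again. Carry it over the long column lying clamped on the bench and stop with its lower edge about 10 mm above the top of the standing column, level, centred over it and square with it, and finish while still holding it there so that I can check the line. The tape grabs at first touch, so the cap must not touch the standing column or knock the lying one; leave the standing column, the drill, the blue bin and the tape roll where they are.

Things in the scene. Friction and masses are not known exactly. Their poses are not given: they have to be found in the camera images.
- cap: Loose sheet-steel column cap, 0.3 to 0.5 kg, lying open side down. Square skirt like a shoe-box lid, 116 mm outside, 110 inside, 28 high, sides along its x and y, all alike. On its middle a round spigot, closed on top, 48 mm diameter, 47 mm high: grip here from above, any way round. Total height 75 mm. White tape inside, under the top. Origin: centre of the skirt's lower edge; z up to the spigot.
- cap_spigot (a point): Centre of the flat top of the cap's spigot, 75 mm above the cap's origin; axes as the cap's.
- column: Loose standing column piece of perforated sheet steel, about 1 kg, 100 x 100 mm outside, 150 mm high, sides along its x and y, open on top with a flange folded 14 mm inwards. It stands across the lying column from the cap (left or right varies). Origin: centre of its foot; z up.
- column_top (a point): Centre of the standing column's top opening, level with its top edge, 150 mm above its foot; axes as the column's.
- beam: Long column of perforated sheet steel lying on the bench, fixed: 635 mm long along its x (away from the robot), 100 mm wide, 100 mm high, between the cap and the standing column. A red F-clamp with a wooden handle holds its far end to the bench edge, rising to 240 mm above the bench over the last 75 mm. Origin: centre of its underside.
- tape: Bystander: roll of red mounting tape lying flat on top of the lying column, 90 mm outer diameter, 25 mm high (its top 125 mm above the bench), loose. Origin: centre of its underside.
- drill: Bystander: red and black cordless drill standing on its battery, 205 mm high, 235 mm long along its y (chuck and bit to +y), 75 mm wide, loose. Origin: centre of the battery's underside.
- bin: Bystander: open blue plastic parts bin, 100 x 150 mm (x, y), 60 mm high, loose. Origin: centre of its underside.

How it is judged:
On the way, in this order (a step that is already met when the one before it is completed fails the run):
1. the cap is held clear of the bench, tipped over by 30 to 50 degrees (angle between cap's own z axis and vertical between 0.52 and 0.88 rad and height (world z) of cap above 0.06 m and contact force between the fingers and cap above 0.5 N), for 0.5 s.
2. the cap is level again, still in the air (angle between cap's own z axis and vertical below 0.14 rad and height (world z) of cap above 0.06 m and contact force between the fingers and cap above 0.5 N), for 0.2 s.
At the end, for the whole second after the job is handed in: Cap held still in the air: lower edge 3 to 22 mm above the standing column, centres within 7 mm, level within 4.5 and square within 5.7 degrees (any quarter turn), touching no column; that column upright, moved under 12 mm; drill, bin, tape roll under 15 mm (z of cap in the frame of column_top between 0.003 and 0.022 m and horizontal distance between cap and column_top below 0.007 m and (angle between the x axis of cap and the x axis of column, either way round below 0.1 rad or angle between the x axis of cap and the y axis of column, either way round below 0.1 rad) and angle between cap's own z axis and vertical below 0.08 rad and contact force between cap and column below 0.1 N and contact force between cap and beam below 0.1 N and contact force between the fingers and cap above 1 N and linear speed of cap below 0.02 m/s and angle between column's own z axis and vertical below 0.05 rad and distance of column from where it was at the start of the episode below 0.012 m and distance of each of drill, bin, tape from where it was at the start of the episode below 0.015 m); the arm keeps its last pose, push and grip.
It fails at once if the cap touches the standing column (contact force between cap and column above 0.5 N).
It fails at once if the cap knocks against the lying column or its clamp (contact force between cap and beam above 2 N).
It fails at once if the standing column is shifted by 12 mm or more (distance of column from where it was at the start of the episode above 0.012 m).
It fails at once if the drill, bin or tape roll is shifted by 15 mm or more (distance of any of drill, bin, tape from where it was at the start of the episode above 0.015 m).
It also fails if it takes over 58 s, if anything falls off the work surface, if the arm or the gripper's body presses on something with over 40 N, if the wrist force passes 120 N, or if a joint passes its speed limit or range.

## Working session

There is one attempt and no reset: what is moved stays moved. The work goes in short steps, Python scripts to look and compute and a shell command to move; the robot and the scene stay as the last step left them, time stands still between calls to the robot, and variables do not carry over. Pictures are saved under pics/ and viewed, at most 10 in all, crops included, and the job is handed in when it is done.

```bash
ls; mkdir -p pics; python3 - <<'E'
from cell import r
import cv2,numpy as np
a=r.snapshot("scene");b=r.snapshot("side")
cv2.imwrite("pics/scene.png",a);cv2.imwrite("pics/side.png",b);cv2.imwrite("pics/wrist.png",r.snapshot("wrist"))
for n in("scene","side","wrist"):print(n,r.get_calibration(n))
print(r.get_state())
E
```

```text
cell.py
inch.py
pics
scene {'camera_matrix': array([[407.81240064,   0.        , 280.52862683],
       [  0.        , 407.81240064, 213.80212568],
       [  0.        ,   0.        ,   1.        ]]), 'k1': 0.04311588959212332, 'R': array([[ 0.15794711,  0.98739304,  0.01037718],
       [ 0.80546591, -0.12275195, -0.57979016],
       [-0.57120695,  0.09993464, -0.81469975]]), 't': array([-0.07827617, -0.41120055,  1.25507392])}
side {'camera_matrix': array([[503.78307943,   0.        , 278.05801316],
       [  0.        , 503.78307943, 209.14547851],
       [  0.        ,   0.        ,   1.        ]]), 'k1': -0.0789753208312979, 'R': array([[ 0.99746402, -0.06991768, -0.01330622],
       [-0.05846985, -0.69839183, -0.7133233 ],
       [ 0.04058095,  0.71229234, -0.70070879]]), 't': array([-0.56307389,  0.09081199,  1.35635848])}
wrist {'camera_matrix': array([[366.01464816,   0.        , 282.06344399],
       [  0.        , 366.01464816, 203.17889737],
       [  0.        ,   0.        ,   1.        ]]), 'k1': -0.02585139567
[... 236 characters left out ...]
.37783809])}
{'t': 0.15, 'joint_pos': array([-1.34657506e+00,  3.00346712e-01,  1.52143930e+00,  1.94822510e-06,
        1.32072718e+00, -6.65934953e-02]), 'qvel': array([ 0.0005883 , -0.00011689, -0.0028463 ,  0.00095007, -0.00216139,
        0.00026965]), 'joint_efforts': array([ 8.52524081e-04, -5.43665171e+01, -3.61887932e+01, -2.09846519e-05,
        3.13251323e-03, -1.57721439e-05]), 'tcp_pos': array([ 0.15766289, -0.52672462,  0.23084954]), 'tool_rot': array([-3.10753127e+00, -4.55068971e-01,  1.10857156e-04]), 'contact_force': array([-0.1496949 , -0.29695243, -0.18291231]), 'wrist_torque': array([ 0.02628833,  0.02987902, -0.06956551]), 'grip_force': 0.0, 'width': 1.0008270811026487}
```
View pics/scene.png

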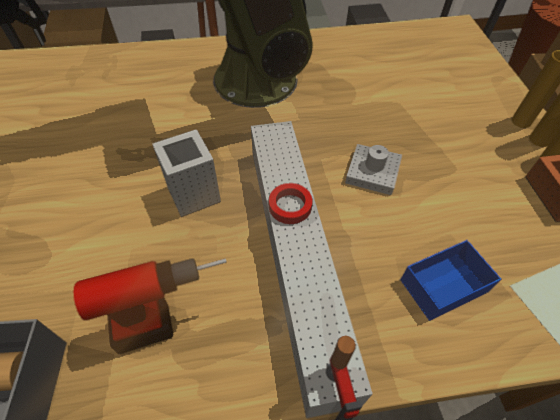

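View pics/side.png

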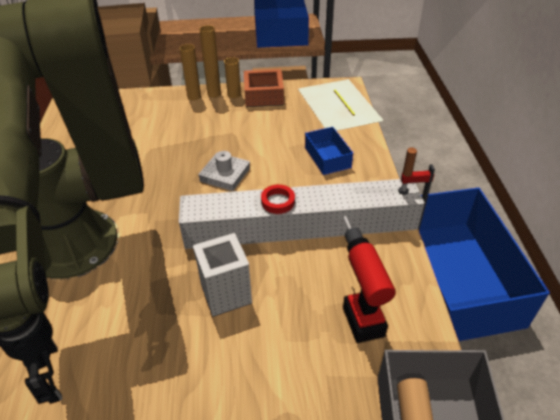

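View pics/wrist.png

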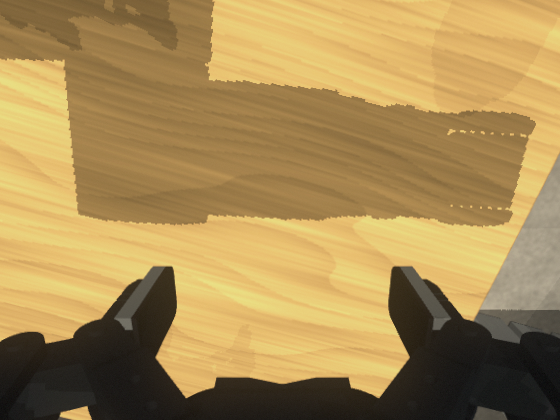

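The scene view shows the cap at about (375,168), with its spigot top at (378,152). The standing column's top is at about (183,150), the tape roll at (291,203), the drill at (140,300) and the bin at (450,278). The side view shows the cap at (224,170) and the column top at (221,255). The wrist view shows only bare bench. Next I'll zoom in on the cap and column.

```bash
cat > h.py <<'E'
import numpy as np,cv2
from cell import r
def undist(c,uv):
    K=c["camera_matrix"];uv=np.atleast_2d(np.array(uv,float))
    return cv2.undistortPoints(uv[:,None],K,np.array([c["k1"],0,0,0,0]))[:,0]
def ray(c,uv):
    p=undist(c,uv);d=np.c_[p,np.ones(len(p))]@c["R"];return -c["R"].T@c["t"],d
def onplane(c,uv,z):
    o,d=ray(c,uv);return o+d*((z-o[2])/d[:,2])[:,None]
def proj(c,X):
    return cv2.projectPoints(np.atleast_2d(np.array(X,float)),cv2.Rodrigues(c["R"])[0],c["t"],c["camera_matrix"],np.array([c["k1"],0,0,0,0]))[0][:,0]
E
python3 - <<'E'
from h import *
a=cv2.imread("pics/scene.png");b=cv2.imread("pics/side.png")
def crop(im,u,v,w=80,h=60):
    c=cv2.resize(im[v:v+h,u:u+w],(400,300),interpolation=cv2.INTER_CUBIC)
    for k in range(0,w,10):cv2.line(c,(k*5,0),(k*5,6),(0,0,255),1);cv2.putText(c,str(u+k),(k*5,16),0,.35,(0,0,255))
    for k in range(0,h,10):cv2.line(c,(0,k*5),(6,k*5),(0,0,255),1);cv2.putText(c,str(v+k),(8,k*5+4),0,.35,(0,0,255))
    return c
cv2.imwrite("pics/z.png",np.vstack([np.hstack([crop(a,335,138),crop(a,145,125)]),np.hstack([crop(b,185,140),crop(b,182,228)])]))
E
```

View pics/z.png

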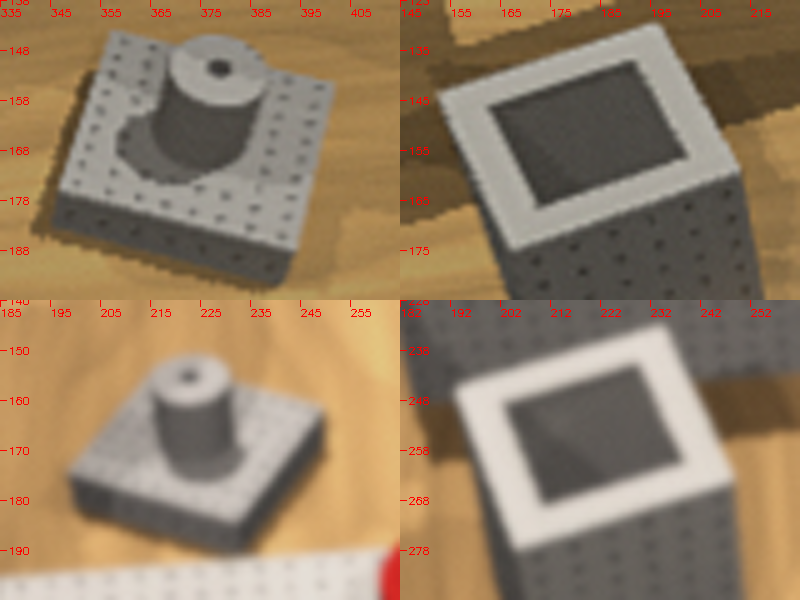

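Zoomed corners, in pixels:

| Feature | Scene view | Side view |
|---|---|---|
| Cap plate | (357,144), (402,154), (394,188), (347,176) | (199,174), (250,162), (233,184) |
| Spigot hole | (379,151.6) | (222.6,155) |
| Column top | (152.6,144), (196.6,130), (213,159), (168,175) | (193,246), (236,233), (249,264), (206,278) |

```bash
python3 - <<'E'
from h import *
np.set_printoptions(precision=4,suppress=True)
cs,cd=r.get_calibration("scene"),r.get_calibration("side")
def sq(c,P,z):
    X=onplane(c,P,z);e=np.diff(np.vstack([X,X[:1]]),axis=0)
    a=np.arctan2(e[:,1],e[:,0]);print("  c",X.mean(0)[:2],"diagmid",(X[0,:2]+X[2,:2])/2,(X[1,:2]+X[3,:2])/2,"L",np.hypot(*e[:,:2].T),"ang",np.degrees(a)%90,"mean",np.degrees(np.angle(np.exp(4j*a).sum())/4))
o=-.4
print("cap scene");sq(cs,np.array([(357,144),(401.8,154.4),(394.4,187.6),(347,176)])+o,.028)
print("cap side");P=onplane(cd,np.array([(198.6,174.4),(233,184.4),(250,161.6)])+o,.028);print(P,(P[0]+P[2])/2,np.linalg.norm(np.diff(P,axis=0),axis=1))
print("spig",onplane(cs,[(378.4,151.2)],.075),onplane(cd,[(222.2,154.8)],.075))
print("col scene");sq(cs,np.array([(152.6,144),(196.6,130),(213,159),(167.8,175)])+o,.15)
print("col side");sq(cd,np.array([(193,245.6),(235.6,233),(249,264),(205.6,278)])+o,.15)
def tri(u,v):
    (o1,d1),(o2,d2)=ray(cs,u),ray(cd,v);A=np.c_[d1[0],-d2[0]];k=np.linalg.lstsq(A,o2-o1,rcond=None)[0];return (o1+k[0]*d1[0]+o2+k[1]*d2[0])/2
print("tri spig",tri((378.4,151.2),(222.2,154.8)),"tri col",tri((182.1,151.6),(220.4,255.2)))
# beam top edges, tape, clamp
print("beam corners",onplane(cs,[(252,127),(290,123),(311,408),(367,393)],.1));print("tape",onplane(cs,[(290.5,202)],.125),"clamp base approx",onplane(cs,[(310,373)],.1))
E
```

```text
cap scene
  c [0.4163 0.2496] diagmid [0.4162 0.2497] [0.4165 0.2496] L [0.1156 0.1146 0.1154 0.1151] ang [62.6179 62.5797 62.8922 62.6689] mean -27.31031252384449
cap side
[[0.34   0.2242 0.028 ]
 [0.4432 0.1699 0.028 ]
 [0.496  0.2713 0.028 ]] [0.418  0.2478 0.028 ] [0.1166 0.1144]
spig [[0.4162 0.2496 0.075 ]] [[0.4161 0.2506 0.075 ]]
col scene
  c [ 0.4218 -0.2018] diagmid [ 0.4217 -0.2022] [ 0.422  -0.2014] L [0.0996 0.0976 0.0984 0.0988] ang [17.6617 18.0539 18.3594 18.7873] mean 18.21556618936808
col side
  c [ 0.4232 -0.2028] diagmid [ 0.4223 -0.2028] [ 0.424  -0.2029] L [0.1023 0.0995 0.0992 0.1005] ang [17.8291 16.6122 18.4431 18.3839] mean 17.81736812069471
tri spig [0.4163 0.2496 0.0755] tri col [ 0.4223 -0.2029  0.1479]
beam corners [[ 0.3152 -0.0421  0.1   ]
 [ 0.3148  0.0513  0.1   ]
 [ 0.9473 -0.0261  0.1   ]
 [ 0.9398  0.0647  0.1   ]]
tape [[0.5718 0.007  0.125 ]] clamp base approx [[ 0.8973 -0.0174  0.1   ]]
```

```bash
cat > plan.py <<'E'
import numpy as np
from scipy.spatial.transform import Rotation as R
np.set_printoptions(precision=3,suppress=True)
def down(deg,tilt=0): # y_tool heading deg, tool down, then tilted outward
    a=np.radians(deg);y=np.array([np.cos(a),np.sin(a),0]);z=np.array([0,0,-1.])
    M=R.from_matrix(np.c_[np.cross(y,z),y,z]);return M*R.from_rotvec([np.radians(tilt),0,0])
def plan(p,M,way):
    for q,N in way:
        q=np.array(q,float);d=M.inv().apply(q-p);w=(M.inv()*N).as_rotvec()
        print("to",q,"d",d,"w",w,"rows>=",max(np.linalg.norm(d)/.05,np.linalg.norm(w)/.15).round(1));p,M=q,N
E
python3 - <<'E'
from plan import *
from cell import r
s=r.get_state();M=R.from_rotvec(s["tool_rot"])
print(M.as_matrix())
plan(s["tcp_pos"],M,[((.30,-.33,.24),down(-45)),((.40,-.12,.24),down(-16.7)),((.42,.08,.24),down(10.8)),((.4163,.2496,.24),down(31))])
E
```

```text
[[ 0.958  0.287 -0.   ]
 [ 0.287 -0.958  0.001]
 [ 0.    -0.001 -1.   ]]
to [ 0.3  -0.33  0.24] d [ 0.193 -0.148 -0.009] w [-0.001 -0.    -0.495] rows>= 4.9
to [ 0.4  -0.12  0.24] d [ 0.219 -0.078  0.   ] w [ 0.     0.    -0.494] rows>= 4.7
to [0.42 0.08 0.24] d [ 0.197 -0.038  0.   ] w [ 0.    0.   -0.48] rows>= 4.0
to [0.416 0.25  0.24 ] d [0.167 0.028 0.   ] w [ 0.     0.    -0.353] rows>= 3.4
```

```bash

python3 inch.py '[[0.04,-0.03,-0.002,0,0,-0.1,1],[0.08,-0.06,-0.004,0,0,-0.2,1],[0.12,-0.09,-0.006,0,0,-0.3,1],[0.16,-0.12,-0.008,0,0,-0.4,1],[0.193,-0.148,-0.009,0,0,-0.495,1]]'
python3 inch.py '[[0.044,-0.016,0,0,0,-0.1,1],[0.088,-0.031,0,0,0,-0.2,1],[0.131,-0.047,0,0,0,-0.3,1],[0.175,-0.062,0,0,0,-0.4,1],[0.219,-0.078,0,0,0,-0.494,1]]'
python3 inch.py '[[0.04,-0.008,0,0,0,-0.1,1],[0.08,-0.015,0,0,0,-0.2,1],[0.12,-0.023,0,0,0,-0.3,1],[0.16,-0.03,0,0,0,-0.4,1],[0.197,-0.038,0,0,0,-0.48,1]]'
python3 inch.py '[[0.045,0.007,0,0,0,-0.1,1],[0.09,0.014,0,0,0,-0.2,1],[0.14,0.022,0,0,0,-0.3,1],[0.167,0.028,0,0,0,-0.353,1],[0.167,0.028,0,0,0,-0.353,1]]'
python3 inch.py '[[0,0,0,0,0,0,1],[0,0,0,0,0,0,1]]'
python3 - <<'E'
from plan import *
from h import *
s=r.get_state();print(s["t"],s["tcp_pos"],s["joint_pos"],s["contact_force"])
c=r.get_calibration("wrist");im=r.snapshot("wrist");cv2.imwrite("pics/w2.png",im)
print(proj(c,[(.4163,.2496,.075)]))
plan(s["tcp_pos"],R.from_rotvec(s["tool_rot"]),[((.4163,.2496,.12),down(31)),((.4163,.2496,.035),down(31))])
E
```

```text
t: 0.65
tcp_pos: [0.3011, -0.3278, 0.2404]
tool_rot: [2.899, 1.209, 0.0]
contact_force: [-0.3, 0.3, 0.5]
width: 1.004
grip_force: 0.0
t: 1.15
tcp_pos: [0.4002, -0.1179, 0.2404]
tool_rot: [2.516, 1.881, 0.0]
contact_force: [1.0, -0.5, 0.1]
width: 1.001
grip_force: 0.0
t: 1.65
tcp_pos: [0.4197, 0.0817, 0.2403]
tool_rot: [1.997, 2.425, 0.0]
contact_force: [0.2, -1.1, 0.3]
width: 0.999
grip_force: 0.0
t: 2.15
tcp_pos: [0.4154, 0.2519, 0.2398]
tool_rot: [-1.538, -2.738, 0.001]
contact_force: [0.2, -0.2, 0.4]
width: 0.998
grip_force: 0.0
t: 2.35
tcp_pos: [0.4161, 0.2484, 0.2402]
tool_rot: [-1.548, -2.734, 0.0]
contact_force: [-1.0, 0.3, -0.1]
width: 0.992
grip_force: 0.0
2.35 [0.416 0.248 0.24 ] [ 0.463  0.146  1.688 -0.     1.308 -0.078] [-0.952  0.258 -0.086]
[[283.223 179.976]]
to [0.416 0.25  0.12 ] d [0.001 0.001 0.12 ] w [-0.  0. -0.] rows>= 2.4
to [0.416 0.25  0.035] d [0.    0.    0.085] w [0. 0. 0.] rows>= 1.7
```

View pics/w2.png

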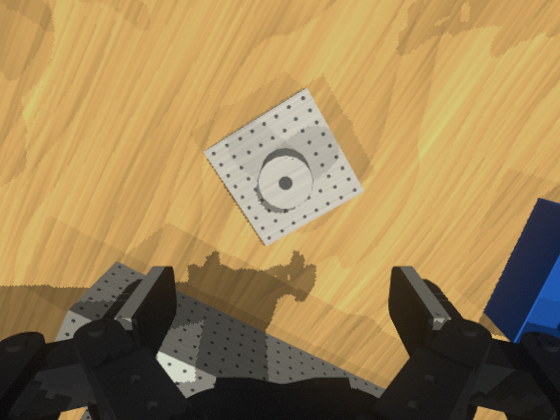

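The wrist view shows the cap with its spigot hole at (285,183). My estimate projects to (283,180), so they agree to about 2 mm. The jaws are clear of the bin and beam, so I'll go down and grip.

```bash

python3 inch.py '[[0.001,0.001,0.04,0,0,0,1],[0.001,0.001,0.08,0,0,0,1],[0.001,0.001,0.12,0,0,0,1],[0.001,0.001,0.15,0,0,0,1],[0.001,0.001,0.17,0,0,0,1]]'
python3 inch.py '[[0,0,0.012,0,0,0,1],[0,0,0.024,0,0,0,1],[0,0,0.035,0,0,0,1],[0,0,0.035,0,0,0,1]]'
python3 inch.py '[[0,0,0,0,0,0,0.5],[0,0,0,0,0,0,0.3],[0,0,0,0,0,0,0.3],[0,0,0,0,0,0,0.2],[0,0,0,0,0,0,0.0]]' 80
python3 inch.py '[[0,0,0,0,0,0,0],[0,0,0,0,0,0,0],[0,0,0,0,0,0,0],[0,0,0,0,0,0,0]]' 80
```

```text
t: 2.9
tcp_pos: [0.4159, 0.2492, 0.0684]
tool_rot: [-1.548, -2.733, 0.003]
contact_force: [-0.1, -0.2, -0.0]
width: 1.0
grip_force: 0.0
t: 3.3
tcp_pos: [0.4161, 0.2502, 0.0344]
tool_rot: [-1.546, -2.734, 0.002]
contact_force: [-0.1, 0.0, 0.1]
width: 1.004
grip_force: 0.0
t: 3.8
tcp_pos: [0.4168, 0.2508, 0.0363]
tool_rot: [1.545, 2.734, 0.002]
contact_force: [-2.0, -1.4, 6.8]
width: 0.544
grip_force: 81.4
t: 4.2
tcp_pos: [0.4168, 0.2508, 0.0363]
tool_rot: [1.545, 2.734, 0.002]
contact_force: [-1.6, -0.5, 7.8]
width: 0.543
grip_force: 81.4
```

Gripped, with the width at 0.543 (about 46 mm). Next I'll lift and move out a little, then tilt outward 40° (0.70 rad).

```bash

python3 inch.py '[[0,0,-0.01,0,0,0,0],[0,0,-0.03,0,0,0,0],[0,0,-0.06,0,0,0,0],[0,0,-0.09,0,0,0,0],[0,0,-0.12,0,0,0,0]]'
python3 inch.py '[[0,0.01,-0.03,0,0,0,0],[0,0.02,-0.06,0,0,0,0],[0,0.03,-0.09,0,0,0,0],[0,0.04,-0.12,0,0,0,0],[0,0.04,-0.13,0,0,0,0]]'
python3 inch.py '[[0,0,0,0.05,0,0,0],[0,0,0,0.12,0,0,0],[0,0,0,0.2,0,0,0],[0,0,0,0.28,0,0,0],[0,0,0,0.35,0,0,0]]'
python3 -c "
from cell import r
s=r.get_state();print(s['tcp_pos'],s['joint_pos'],s['contact_force'])"
```

```text
t: 4.7
tcp_pos: [0.4159, 0.2504, 0.1569]
tool_rot: [-1.545, -2.735, 0.0]
contact_force: [1.0, 0.4, -5.3]
width: 0.544
grip_force: 83.0
t: 5.2
tcp_pos: [0.4513, 0.2716, 0.2883]
tool_rot: [1.545, 2.733, 0.005]
contact_force: [0.5, -0.6, -4.3]
width: 0.545
grip_force: 83.5
t: 5.7
tcp_pos: [0.4501, 0.2709, 0.2844]
tool_rot: [-1.443, -2.553, 0.457]
contact_force: [0.2, -0.6, -5.0]
width: 0.548
grip_force: 83.0
[0.45008695 0.27091721 0.28443278] [ 0.48180776  0.41283972  1.28156078 -0.0213437   1.80117944 -0.06143272] [ 0.19662888 -0.5962746  -4.99228705]
```

That tilted inward. I'll reverse it so that the inside faces away from the robot, towards the viewer.

```bash

python3 inch.py '[[0,0,0,-0.08,0,0,0],[0,0,0,-0.18,0,0,0],[0,0,0,-0.3,0,0,0],[0,0,0,-0.42,0,0,0],[0,0,0,-0.54,0,0,0]]'
python3 inch.py '[[0,0,0,-0.12,0,0,0],[0,0,0,-0.24,0,0,0],[0,0,0,-0.36,0,0,0],[0,0,0,-0.46,0,0,0],[0,0,0,-0.51,0,0,0]]'
python3 inch.py '[[0,0,0,0,0,0,0],[0,0,0,0,0,0,0],[0,0,0,0,0,0,0],[0,0,0,0,0,0,0],[0,0,0,0,0,0,0]]'
python3 - <<'E'
from plan import *
from h import *
s=r.get_state();M=R.from_rotvec(s["tool_rot"]);print(s["tcp_pos"],s["joint_pos"],"tilt",np.degrees(np.arccos(-M.as_matrix()[2,2])))
a=r.snapshot("scene");b=r.snapshot("side")
cv2.imwrite("pics/t.png",np.hstack([cv2.resize(a[40:260,230:510],(400,314)),cv2.resize(b[40:260,100:380],(400,314))]))
E
```

```text
t: 6.2
tcp_pos: [0.4499, 0.2708, 0.2846]
tool_rot: [1.494, 2.643, 0.257]
contact_force: [-0.3, -0.5, -3.9]
width: 0.542
grip_force: 83.6
t: 6.7
tcp_pos: [0.4489, 0.2703, 0.2836]
tool_rot: [1.314, 2.325, 0.849]
contact_force: [-0.5, -0.3, -4.2]
width: 0.549
grip_force: 83.6
t: 7.2
tcp_pos: [0.4507, 0.2713, 0.2852]
tool_rot: [1.314, 2.326, 0.848]
contact_force: [-0.4, 1.1, -4.5]
width: 0.548
grip_force: 83.6
[0.451 0.271 0.285] [ 0.442 -0.117  1.984  0.117  0.58  -0.175] tilt 40.07014033365137
```

View pics/t.png

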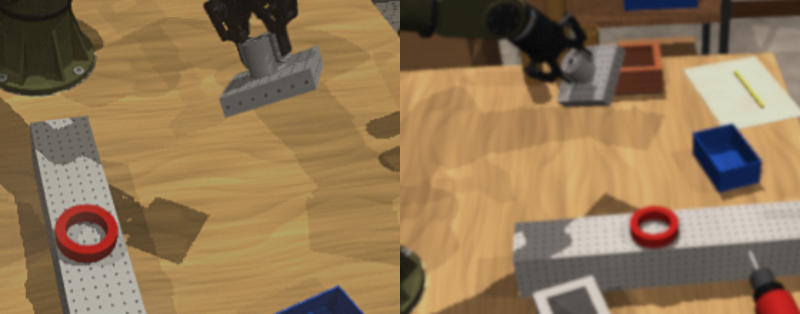

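Both crops show the cap held tipped at 40° with its opening facing outward, well clear of the beam and the bin. I'll hold a bit longer, then level it.

```bash

python3 inch.py '[[0,0,0,0,0,0,0],[0,0,0,0,0,0,0],[0,0,0,0,0,0,0],[0,0,0,0,0,0,0],[0,0,0,0,0,0,0]]'
python3 inch.py '[[0,0,0,0.08,0,0,0],[0,0,0,0.2,0,0,0],[0,0,0,0.34,0,0,0],[0,0,0,0.48,0,0,0],[0,0,0,0.6,0,0,0]]'
python3 inch.py '[[0,0,0,0.07,0,0,0],[0,0,0,0.1,0,0,0],[0,0,0,0.1,0,0,0],[0,0,0,0.1,0,0,0],[0,0,0,0.1,0,0,0]]'
python3 - <<'E'
from plan import *
from h import *
s=r.get_state();M=R.from_rotvec(s["tool_rot"]);print(s["t"],s["tcp_pos"],s["joint_pos"]);print(M.as_matrix())
plan(s["tcp_pos"],M,[((.47,.20,.31),down(23)),((.47,.07,.31),down(10)),((.45,-.07,.31),down(-2)),((.4223,-.2023,.31),down(-13.55))])
E
```

```text
t: 7.8
tcp_pos: [0.4506, 0.2712, 0.2853]
tool_rot: [1.314, 2.325, 0.849]
contact_force: [-0.6, -0.1, -4.1]
width: 0.546
grip_force: 83.6
t: 8.3
tcp_pos: [0.451, 0.2714, 0.286]
tool_rot: [1.521, 2.691, 0.129]
contact_force: [0.4, 0.5, -4.7]
width: 0.546
grip_force: 83.9
t: 8.8
tcp_pos: [0.4505, 0.2712, 0.2855]
tool_rot: [1.545, 2.734, 0.002]
contact_force: [0.1, 0.2, -4.3]
width: 0.543
grip_force: 83.8
8.8 [0.451 0.271 0.285] [ 0.472  0.208  1.51   0.     1.422 -0.07 ]
[[-0.516  0.857  0.001]
 [ 0.857  0.516  0.001]
 [-0.     0.001 -1.   ]]
to [0.47 0.2  0.31] d [-0.071 -0.02  -0.025] w [ 0.001 -0.     0.141] rows>= 1.6
to [0.47 0.07 0.31] d [-0.12  -0.051  0.   ] w [0.    0.    0.227] rows>= 2.6
to [ 0.45 -0.07  0.31] d [-0.134 -0.044  0.   ] w [0.    0.    0.209] rows>= 2.8
to [ 0.422 -0.202  0.31 ] d [-0.133 -0.023  0.   ] w [0.    0.    0.202] rows>= 2.7
```

```bash

python3 inch.py '[[-0.006,-0.002,-0.004,0,0,0.01,0],[-0.016,-0.005,-0.01,0,0,0.03,0],[-0.032,-0.01,-0.016,0,0,0.06,0],[-0.052,-0.015,-0.022,0,0,0.1,0],[-0.071,-0.02,-0.025,0.001,0,0.141,0]]'
python3 inch.py '[[-0.024,-0.01,0,0,0,0.045,0],[-0.048,-0.02,0,0,0,0.09,0],[-0.072,-0.03,0,0,0,0.135,0],[-0.096,-0.041,0,0,0,0.18,0],[-0.12,-0.051,0,0,0,0.227,0]]'
python3 inch.py '[[-0.027,-0.009,0,0,0,0.042,0],[-0.054,-0.018,0,0,0,0.084,0],[-0.08,-0.026,0,0,0,0.126,0],[-0.107,-0.035,0,0,0,0.167,0],[-0.134,-0.044,0,0,0,0.209,0]]'
python3 inch.py '[[-0.032,-0.006,0,0,0,0.05,0],[-0.066,-0.012,0,0,0,0.1,0],[-0.096,-0.017,0,0,0,0.15,0],[-0.12,-0.021,0,0,0,0.185,0],[-0.133,-0.023,0,0,0,0.202,0]]'
python3 inch.py '[[0,0,0,0,0,0,0],[0,0,0,0,0,0,0],[0,0,0,0,0,0,0]]'
python3 - <<'E'
from plan import *
from h import *
s=r.get_state();M=R.from_rotvec(s["tool_rot"]);print(s["t"],s["tcp_pos"],s["joint_pos"]);print(M.as_matrix())
plan(s["tcp_pos"],M,[((.4223,-.2025,.225),down(-13.55)),((.4223,-.2025,.1975),down(-13.55))])
E
```

```text
t: 9.3
tcp_pos: [0.4705, 0.1986, 0.3116]
tool_rot: [1.738, 2.616, 0.001]
contact_force: [0.5, 0.2, -4.8]
width: 0.542
grip_force: 83.8
t: 9.8
tcp_pos: [0.4698, 0.0678, 0.3112]
tool_rot: [2.024, 2.402, -0.0]
contact_force: [0.3, -0.3, -4.1]
width: 0.547
grip_force: 83.8
t: 10.3
tcp_pos: [0.4493, -0.0717, 0.3112]
tool_rot: [2.263, 2.178, -0.0]
contact_force: [0.3, -0.3, -4.4]
width: 0.545
grip_force: 83.8
t: 10.8
tcp_pos: [0.4213, -0.2041, 0.3111]
tool_rot: [2.472, 1.938, -0.001]
contact_force: [0.2, 0.1, -4.2]
width: 0.543
grip_force: 83.8
t: 11.1
tcp_pos: [0.4224, -0.2014, 0.3107]
tool_rot: [2.467, 1.945, -0.001]
contact_force: [-0.9, 0.5, -4.1]
width: 0.543
grip_force: 83.8
11.1 [ 0.422 -0.201  0.311] [-0.523  0.062  1.618 -0.001  1.463 -0.287]
[[ 0.234  0.972 -0.001]
 [ 0.972 -0.234 -0.   ]
 [-0.001 -0.    -1.   ]]
to [ 0.422 -0.203  0.225] d [-0.001  0.     0.086] w [-0.     0.001  0.001] rows>= 1.7
to [ 0.422 -0.203  0.198] d [0.    0.    0.028] w [0. 0. 0.] rows>= 0.6
```

Next: down to about 38 mm above the column, then compare cap and column in both views.

```bash

python3 inch.py '[[-0.001,0,0.015,0,0,0,0],[-0.001,0,0.04,0,0,0,0],[-0.001,0,0.065,0,0,0,0],[-0.001,0,0.08,0,0,0,0],[-0.001,0,0.086,0,0.001,0.001,0]]'
python3 inch.py '[[0,0,0,0,0,0,0],[0,0,0,0,0,0,0]]'
python3 - <<'E'
from plan import *
from h import *
s=r.get_state();print(s["tcp_pos"],s["tool_rot"])
a=r.snapshot("scene");b=r.snapshot("side")
cv2.imwrite("pics/f_scene.png",a);cv2.imwrite("pics/f_side.png",b)
def crop(im,u,v,w=80,h=90):
    c=cv2.resize(im[v:v+h,u:u+w],(400,450),interpolation=cv2.INTER_CUBIC)
    for k in range(0,w,10):cv2.line(c,(k*5,0),(k*5,6),(0,0,255),1);cv2.putText(c,str(u+k),(k*5,16),0,.35,(0,0,255))
    for k in range(0,h,10):cv2.line(c,(0,k*5),(6,k*5),(0,0,255),1);cv2.putText(c,str(v+k),(8,k*5+4),0,.35,(0,0,255))
    return c
cv2.imwrite("pics/f.png",np.hstack([crop(a,140,100),crop(b,180,205)]))
# predicted cap top-plate (z=cap+.028) corners and lower-edge corners if all is as planned
th=np.radians(18.1);Q=np.array([[np.cos(th),np.sin(th)],[-np.sin(th),np.cos(th)]])
for n in("scene","side"):
    for z in(s["tcp_pos"][2]-.036+.028,s["tcp_pos"][2]-.036):
        X=np.c_[np.array([[-1,-1],[-1,1],[1,1],[1,-1]])*.058@Q+[.4223,-.2025],[z]*4];print(n,z.round(4),proj(r.get_calibration(n),X).round(1).tolist())
E
```

```text
t: 11.6
tcp_pos: [0.4217, -0.2021, 0.2233]
tool_rot: [-2.466, -1.942, 0.001]
contact_force: [0.4, 0.6, -3.6]
width: 0.545
grip_force: 83.7
t: 11.8
tcp_pos: [0.4223, -0.203, 0.2254]
tool_rot: [2.469, 1.942, 0.001]
contact_force: [0.8, -0.9, -4.7]
width: 0.547
grip_force: 83.7
[ 0.422 -0.203  0.225] [2.469 1.942 0.001]
scene 0.2174 [[138.3, 118.2], [192.9, 101.7], [213.7, 136.7], [156.0, 156.0]]
scene 0.1894 [[142.1, 128.7], [195.1, 112.2], [215.4, 146.9], [159.5, 166.0]]
side 0.2174 [[198.3, 261.0], [183.9, 223.2], [234.1, 208.8], [251.8, 244.6]]
side 0.1894 [[200.0, 269.7], [185.8, 231.9], [235.0, 217.5], [252.4, 253.3]]
```

View pics/f.png

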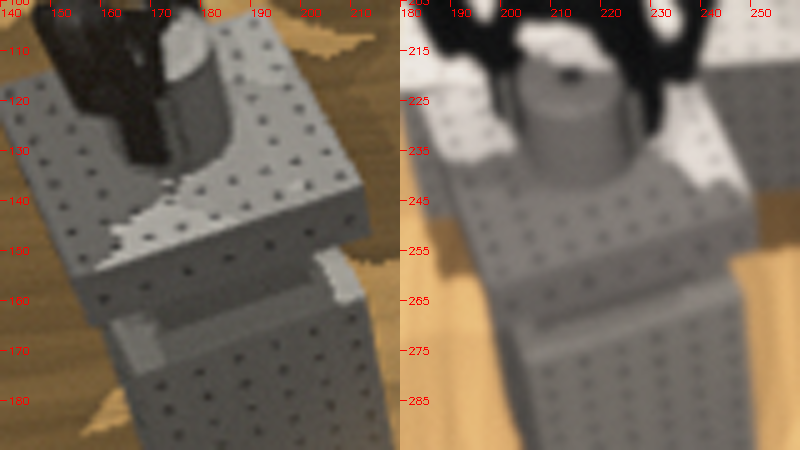

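In the scene view the plate's front corner is at (154,155) and its right corner at (211.6,136). In the side view they are at (198.6,262.6) and (250,245.6). The cap is level and nearly square, about 1.5 px off my prediction. I'll compute that offset.

```bash
python3 - <<'E'
from plan import *
from h import *
z=.2174
th=np.radians(18.1);c,s=np.cos(th),np.sin(th);Q=np.array([[c,s],[-s,c]])
for n,P,L in(("scene",[(154,155.2),(211.6,136.2),(193,101.6)],[(1,-1),(1,1),(-1,1)]),("scene",[(158.2,164.6),(213.6,146.6)],[(1,-1),(1,1)]),("side",[(198.6,262.6),(250,245.6)],[(-1,-1),(1,-1)]),("side",[(200.2,268.2),(251,253.6)],[(-1,-1),(1,-1)])):
    X=onplane(r.get_calibration(n),P,z)[:,:2];z=.1894 if z>.2 else .2174
    print(n,(X-(np.array(L)*.058)@Q),np.degrees(np.arctan2(*(X[1]-X[0])[::-1]))%90,np.linalg.norm(X[1]-X[0]))
st=r.get_state();plan(st["tcp_pos"],R.from_rotvec(st["tool_rot"]),[((.422,-.2013,.198),down(-13.55))])
E
```

```text
scene [[ 0.42  -0.206]
 [ 0.42  -0.206]
 [ 0.422 -0.202]] 17.86721376796467 0.11551857403293922
scene [[ 0.418 -0.205]
 [ 0.421 -0.206]] 16.946728961453204 0.1140550117416733
side [[ 0.423 -0.207]
 [ 0.419 -0.205]] 19.585596753308945 0.11219029228075697
side [[ 0.423 -0.199]
 [ 0.419 -0.203]] 16.40284475116418 0.11145499715783355
to [ 0.422 -0.201  0.198] d [ 0.002 -0.001  0.027] w [ 0.001  0.    -0.001] rows>= 0.6
```

The cap sits about 2 mm to -x and 2 mm to -y of the column centre. I'll correct that and go down to a gap of about 11 mm.

```bash

python3 inch.py '[[0.001,0.0005,0.002,0,0,0,0],[0.0025,0.001,0.006,0,0,0,0],[0.0025,0.001,0.012,0,0,0,0],[0.0025,0.001,0.018,0,0,0,0],[0.0025,0.001,0.022,0,0,0,0]]'
python3 inch.py '[[0,0,0.003,0,0,0,0],[0,0,0.005,0,0,0,0],[0,0,0.0055,0,0,0,0],[0,0,0.0055,0,0,0,0],[0,0,0.0055,0,0,0,0]]'
python3 - <<'E'
from plan import *
from h import *
print(np.mean([r.get_state()["tcp_pos"] for _ in range(3)],0))
a=r.snapshot("scene");b=r.snapshot("side")
def crop(im,u,v,w=80,h=90):
    c=cv2.resize(im[v:v+h,u:u+w],(400,450),interpolation=cv2.INTER_CUBIC)
    for k in range(0,w,10):cv2.line(c,(k*5,0),(k*5,6),(0,0,255),1);cv2.putText(c,str(u+k),(k*5,16),0,.35,(0,0,255))
    for k in range(0,h,10):cv2.line(c,(0,k*5),(6,k*5),(0,0,255),1);cv2.putText(c,str(v+k),(8,k*5+4),0,.35,(0,0,255))
    return c
cv2.imwrite("pics/g.png",np.hstack([crop(a,140,110),crop(b,180,210)]))
th=np.radians(18.1);Q=np.array([[np.cos(th),np.sin(th)],[-np.sin(th),np.cos(th)]])
for n in("scene","side"):
    for z in(.190,.162):
        X=np.c_[np.array([[-1,-1],[-1,1],[1,1],[1,-1]])*.058@Q+[.4223,-.2023],[z]*4];print(n,z,proj(r.get_calibration(n),X).round(1).tolist())
E
```

```text
t: 12.4
tcp_pos: [0.4233, -0.2008, 0.2017]
tool_rot: [-2.468, -1.941, 0.001]
contact_force: [-0.6, -0.6, -5.2]
width: 0.545
grip_force: 83.7
t: 12.9
tcp_pos: [0.4235, -0.2009, 0.1972]
tool_rot: [-2.469, -1.942, 0.0]
contact_force: [0.7, 0.3, -4.7]
width: 0.546
grip_force: 83.7
[ 0.424 -0.201  0.197]
scene 0.19 [[142.1, 128.4], [195.2, 112.0], [215.5, 146.7], [159.5, 165.8]]
scene 0.162 [[145.7, 138.3], [197.2, 121.9], [217.1, 156.3], [162.8, 175.3]]
side 0.19 [[200.0, 269.4], [185.7, 231.7], [235.0, 217.3], [252.4, 253.0]]
side 0.162 [[201.6, 277.7], [187.5, 240.1], [235.9, 225.8], [253.0, 261.4]]
```

View pics/g.png

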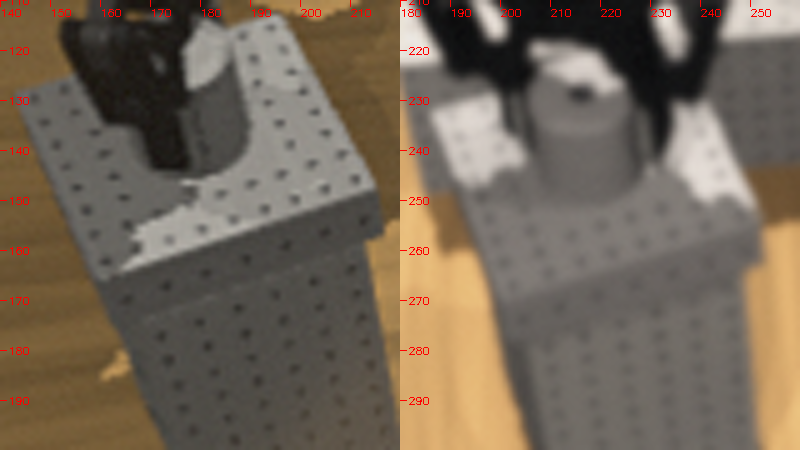

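The final view shows the plate corners in the scene image at (143,128), (196.6,112), (215,147) and (159.6,166). They are within about 1 px of the predicted centred, square pose with a gap of about 11 mm. Handing in.

```bash
python3 -c "
from cell import r
print(r.hand_in())"
```

```text
the job is handed in; nothing more can be done
None
```

The job is handed in, result not reported back: I held the cap tipped at 40° for over a second, levelled it, and it is still gripped about 11 mm above the standing column, level, square and centred to about 2 mm by the cameras.

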